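Hold the spring jar clamp open at the marker

TASK

I open jars one-handed with the spring clamp on the worktop. Lift the spice jar that stands on its board off, without shoving it with the jaw, and set it down upright on the worktop beside the board; then pull the sliding jaw towards you by its black post until its pointer is level with the pointer of the round-headed marker (not the bar-headed one), and finish still holding the jaw there against its spring, so that I can put my jar in. Leave the tape, pen and peg where they lie.

Things in the scene. Friction and masses are not known exactly. Their poses are not given: they have to be found in the camera images.
- clamp_base: jar clamp, fixed: beech board 340 x 140 mm, top 18 mm above the worktop, a rail (top at 30 mm) along each long side, a fixed V jaw (top at 80 mm) at the far end. Origin: on the worktop under the board's centre; x along the board to the fixed jaw (away from the robot), y to its left, z up. The worktop right of the board is free for x = -150 to 0 mm, y = -200 to -80 mm of this frame
- clamp_jaw: grey sliding jaw between the rails: plate 96 x 98 mm, upright V jaw (top 87 mm above the worktop, near face 45 mm beyond the post's axis), black post to pull. Origin: on the post's axis at the board's top; axes as the board's. Shut, it is at the board's x = +30 mm; slides along -x only, up to 110 mm, against a spring (4 N shut, +0.8 N per cm); springs shut when let go
- jaw_handle (a point): centre of the top of the jaw's black post: plain upright cylinder 22 mm in diameter, top 98 mm above the worktop, free to grip down to 42 mm above the worktop. Pinch it from above, coming in low: a wall shelf hangs over the back of the worktop
- jaw_pointer (a point): tip of the small steel pointer at the front left corner of the sliding jaw, 34 mm above the worktop; moves with the jaw, 30 mm in front (-x of the board) of the post's axis and 48.5 mm to its left
- mark_round: the marker to pull to: fixed steel pointer on the left rail with a round flat head 26 mm across (top at 44 mm). Origin: tip of its pointer, which points inward, 34 mm above the worktop; axes as the board's. At the mark, the jaw's pointer has the same x along the board as this tip. It may be the nearer or the farther of the two, 40 to 92 mm from the shut jaw's pointer
- mark_bar: the other marker on the left rail, of the same kind but with a narrow bar head (7 x 28 mm), top 44 mm above the worktop; not the one to pull to. Origin: the tip of its pointer
- jar: spice jar with a red cap, 45 mm in diameter, 106 mm high, about 0.11 kg, standing upright on the board in front of the jaw, in its way. Origin: centre of its underside; z is its axis. Other such jars stand at the back of the worktop and are not meant
- tape: roll of tape lying flat on the worktop left of the clamp, 103 mm across, 25 mm high; leave it. Origin: centre of its underside
- pen: white pen lying on the worktop right of the clamp, 145 mm long; leave it. Origin: centre of its underside
- peg: clothes peg lying on the worktop left of the clamp, 72 mm long; leave it. Origin: centre of its underside
Mind the look-alikes: they are no part of the job. What is shaped like the jar but orange or yellow is not meant.

How it is judged:
By the outcome, as a careful person would: the job done as asked, in the order asked, and still so for the second after the job is handed in, while the arm keeps its last pose, push and grip.
It also fails if it takes over 48 s, if anything falls off the work surface, if the arm or the gripper's body presses on something with over 40 N, if the wrist force passes 120 N, or if a joint passes its speed limit or range.

ROBOT

A 7-joint arm with a two-finger parallel gripper is mounted at the origin on a cart in front of the work surface, level with it; the furniture and walls round the work are solid. World frame = base frame: x ahead of the robot, y to its left, z up, the work surface at z = 0. Lengths are in m, angles in rad, forces in N, time in s.
With the tool pointing down it reaches from about 0.425 to 0.875 m from the base axis. Payload 4.7 kg.
Tool frame: the origin (TCP) lies at the very end of the fingers, on their centre line; the grasp point (between the pads) lies 19 mm behind it (grip_point_offset is the distance from the TCP to the grasp point, in m); x points along the fingers, z is the direction in which the jaws open and shut, and the axes are right-handed (so a half turn about x gives the same grasp; the last joint's range is limited). The gripper opens to 87 mm and grips with 3 to 60 N. Pads are 19 mm wide; open, the fingers measure 117 mm over their backs; the gripper's body (75 mm by 190 mm) begins 51 mm behind the grasp point.
Start: joints at [-1.117, 0.321, -0.07, 1.45, 0.023, 1.371, -0.057], TCP at [0.277, 0.588, 0.223] pointing down, gripper open.
Joint ranges: [-2.86, 2.86], [-0.3, 2.09], [-1.38, 1.24], [0.06, 2.45], [-1.56, 4.7], [0.09, 2.05], [-2.69, 2.69]. Speed limits (rad/s): [2.57, 2.57, 3.14, 3.14, 3.14, 3.14, 3.14].

INTERFACE

Orientations are given as a rotation vector (axis times angle).
In Python, from bench import get_state, get_image, calibration, close_job, grip_point_offset gives the robot as it stands.
- The arm moves only by the tool play_rows, never from a script. Its argument "targets" is a list of rows, each an object with "claw": the closure, from 0 (fully open) to 1 (shut); "linear": the shift along the tool's x, y, z as a fraction of full scale, a list of three; "rotation": the turn, a rotation vector about the tool's x, y, z as a fraction of full scale, a list of three. In form: [{"claw": claw, "linear": [x, y, z], "rotation": [wx, wy, wz]}, ...]. A call has 1 to 10 rows; each row shifts and turns the pose as measured when the row begins, along the tool's axes as they then stand; what a row does not reach is not made up. Full scale, the value 1, is 2.5 cm for a shift and 90 degrees for a turn. A row lasts 1/12 s, in which the tool goes at most 41.7 mm and 7.16 degrees, less where a joint would pass 70% of its speed; a pose out of reach is approached as far as the arm can. A call with a number of a shift or a turn outside -1 to 1 is refused whole. A call with a gripper value outside its range is refused whole. The fingers move at their own pace and stop on an object; "newtons" is the grip in N (left out, the last holds). Time passes only in rows, so rows that do not move let the fingers close. It gives the time, the measured TCP pose, the force and the opening at its end, in the units of the state.
- get_state(): the state, without advancing time (a new reading comes with each control period).
- get_image(name): name is "side" or "top" or "wrist"; returns the picture (400x640x3 uint8, blue, green, red); there is no depth.
- calibration(name): a dict with "fx", "fy", "cx", "cy" (pixels), "rvec" (rotation vector, rad) and "tvec" (3), from world to camera coordinates, as OpenCV has them; the wrist camera has in their place "hand_eye" (4x4, takes a point from camera to tool coordinates, whose origin is the TCP and whose axes are the tool frame's). Camera axes: x right, y down, z forward; pixel columns grow to the right and rows downward; lengths in m; the calibration is good to about 2 mm. A picture is of the moment at which its call begins: read the wrist's pose just before it. calibration takes no time and is no camera call.
- close_job(): hands the job in, once; it reports no verdict.
The state is a dict: "time": time; "joint_positions": joint angles; "qd": joint speeds; "joint_torque": joint torques, N m; "position": TCP position; "tool_rot": TCP orientation; "ft_force": force on the tool from outside, world axes, zero at the start; "torque": the same for the moment, N m; "grip_width": opening from 0.0 (shut) to 1.0 (fully open).
Only numpy, scipy, OpenCV 4.12 (cv2) and the standard library are available. Lean on these libraries where they do the work, as an engineer would, in place of code of your own. Each camera call takes 0.05 s, during which the arm holds its last target. There are 200 camera calls.

## Working session

There is one attempt and no reset: what is moved stays moved. The work goes in short steps, Python scripts to look and compute and a tool call to move; the robot and the scene stay as the last step left them, time stands still between calls to the robot, and variables do not carry over. Pictures are saved under pics/ and viewed, about 8 in all and at most 12, crops included, and the job is handed in when it is done.

Besides the shell and the picture viewer there is one more tool, called after "Request:" by a JSON object that holds its "api" and its "payload", one argument or row to a line. play_rows: Moves the arm, as the interface text tells. Shift numbers are shares of 2.5 cm and turn numbers shares of 90 degrees, none past 1 either way. Its arguments: {"type":"object","properties":{"targets":{"type":"array"},"newtons":{"type":"number"}},"required":["targets"]}

```bash
mkdir -p pics; ls
python3 - <<'E'
from bench import *
import cv2
for n in("top","side"):
    im=get_image(n); cv2.imwrite(f"pics/{n}0.png",im); print(n,calibration(n))
print(calibration("wrist")); print(get_state(), grip_point_offset)
E
```

```text
pics
top {'fx': 460.88136835307745, 'fy': 460.88136835307745, 'cx': 322.5367011523552, 'cy': 203.57524182538182, 'rvec': array([ 2.12734147, -2.17445005,  0.13663303]), 'tvec': array([-0.03072806,  0.52260805,  0.92154219])}
side {'fx': 405.9691860650525, 'fy': 405.9691860650525, 'cx': 321.0272284662183, 'cy': 197.3091840743776, 'rvec': array([ 0.44712114, -2.58905336,  1.42695755]), 'tvec': array([0.45485728, 0.2116306 , 0.69931869])}
{'fx': 310.7032888455899, 'fy': 310.7032888455899, 'cx': 321.01435736664024, 'cy': 199.69878332391474, 'hand_eye': array([[-9.80316599e-04, -2.58374534e-01,  9.66044326e-01,
        -1.61514140e-01],
       [-4.61258452e-04, -9.66044570e-01, -2.58375068e-01,
         7.05009772e-02],
       [ 9.99999413e-01, -6.98885477e-04,  8.27852090e-04,
         3.68702294e-04],
       [ 0.00000000e+00,  0.00000000e+00,  0.00000000e+00,
         1.00000000e+00]])}
{'time': 0.1, 'joint_positions': array([-1.11689664,  0.32178437, -0.07009089,  1.45155733,  0.02259998,
        1.37078986, -0.05690648]), 'qd': array([ 0.00060959, -0.00149029,  0.00041942, -0.0032418 ,  0.00081222,
       -0.00240405, -0.00043845]), 'joint_torque': array([ 5.14880026e-05, -4.92574739e+01, -4.05666735e-01, -3.13400424e+01,
       -6.42754650e-02,  3.94876627e-02,  7.36323182e-05]), 'position': array([0.27657209, 0.58767646, 0.2215457 ]), 'tool_rot': array([-0.88047539,  1.38719095,  0.87881093]), 'ft_force': array([0.23906501, 0.36586699, 0.62118536]), 'torque': array([-0.0037919 , -0.01661492,  0.01452726]), 'grip_width': 1.0045532060094198} 0.0187
```

View pics/top0.png

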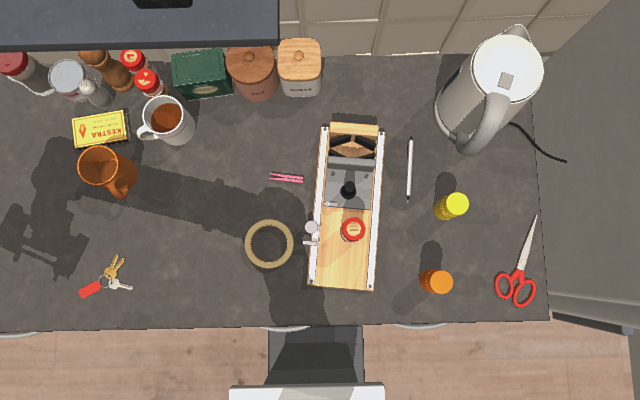

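View pics/side0.png

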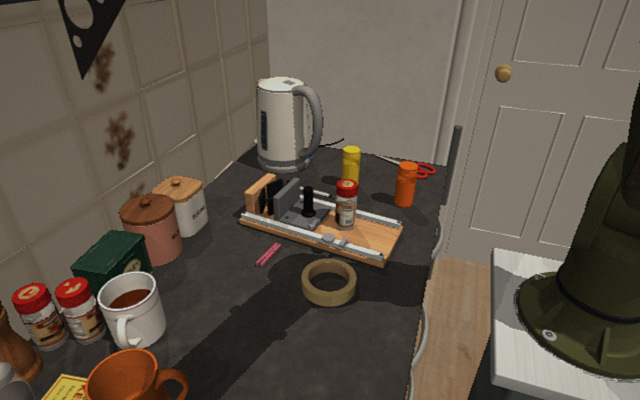

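Top view: target jar's cap is at (353,230), on the board. The look-alikes are red caps at (133,58), (148,80) and (13,63) at the back, the yellow jar at (453,206) and the orange one at (437,281). Post is at (348,190); markers are at about (311,227) and (311,242). I choose the cap at (353,230) and check it in a close crop.

```bash
cat > h.py <<'E'
import numpy as np, cv2
from bench import *
from scipy.spatial.transform import Rotation as R
def cam(n,st=None):
    c=calibration(n); K=np.array([[c['fx'],0,c['cx']],[0,c['fy'],c['cy']],[0,0,1]])
    if 'rvec' in c:
        Rw=cv2.Rodrigues(np.array(c['rvec']))[0]; return K,Rw,np.array(c['tvec'])
    st=st or get_state(); H=np.eye(4); H[:3,:3]=R.from_rotvec(st['tool_rot']).as_matrix(); H[:3,3]=st['position']
    M=np.linalg.inv(H@c['hand_eye']); return K,M[:3,:3],M[:3,3]
def ray(C,p,z):
    K,Rw,t=C; o=-Rw.T@t; d=Rw.T@np.linalg.solve(K,[p[0],p[1],1.]); return o+d*(z-o[2])/d[2]
def proj(C,P):
    K,Rw,t=C; q=K@(Rw@np.asarray(P)+t); return q[:2]/q[2]
E
python3 - <<'E'
from h import *
im=cv2.imread("pics/top0.png"); c=im[115:300,260:480]
cv2.imwrite("pics/crop0.png",cv2.resize(c,(0,0),fx=3.2,fy=3.2,interpolation=cv2.INTER_CUBIC))
hsv=cv2.cvtColor(im,cv2.COLOR_BGR2HSV); C=cam("top")
print("cam",-C[1].T@C[2])
m=((hsv[...,0]<6)|(hsv[...,0]>172))&(hsv[...,1]>150)&(hsv[...,2]>80); m[:, :330]=0; m[:,375:]=0
y,x=np.nonzero(m); print("cap",x.min(),x.max(),y.min(),y.max(), ray(C,((x.min()+x.max())/2,(y.min()+y.max())/2),.124))
for n,p,z in [("post",(348,188),.098),("FL",(323,126),.03),("FR",(384,128),.03),("NL",(308,286),.03),("NR",(374,290),.018),("round",(311,227),.044),("bar",(311,242),.044),("yel",(457,203),.106),("or",(439,281),.1),("pen1",(410,138),.008),("pen2",(407,199),.008)]: print(n,ray(C,p,z).round(3))
E
```

```text
cam [ 0.39624071 -0.04540657  0.98195465]
cap 342 364 217 240 [ 0.46181602 -0.09822703  0.124     ]
post [ 0.543 -0.092  0.098]
FL [ 0.689 -0.047  0.03 ]
FR [ 0.682 -0.176  0.03 ]
NL [ 0.354 -0.009  0.03 ]
NR [ 0.342 -0.144  0.018]
round [ 0.473 -0.018  0.044]
bar [ 0.442 -0.017  0.044]
yel [ 0.508 -0.3    0.106]
or [ 0.361 -0.259  0.1  ]
pen1 [ 0.665 -0.235  0.008]
pen2 [ 0.531 -0.222  0.008]
```

View pics/crop0.png

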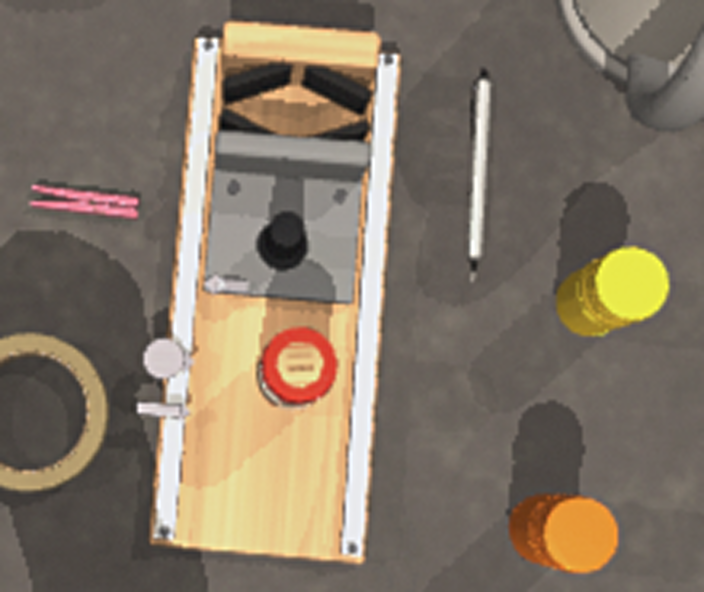

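The crop confirms a red-capped jar standing on the board at full-image (353,229). The post top is at (350,186), the round head at (312,227) (the farther one), the bar head at (310,243) and the jaw pointer tip at about (325,203).

Run:
```python
from h import *
C=cam("top"); f=lambda x,y,z: ray(C,(260+(x)/3.2,115+(y)/3.2),z)
l0,l1,r0,r1=f(165,532,.031),f(208,45,.031),f(352,548,.031),f(389,60,.031)
for a,b in((l0,l1),(r0,r1)): d=b-a; print(np.degrees(np.arctan2(d[1],d[0])),np.linalg.norm(d))
print("ctr",(l0+l1+r0+r1)/4)
d=(l1-l0)+(r1-r0); yaw=np.arctan2(d[1],d[0]); c=(l0+l1+r0+r1)[:2]/4
B=np.array([[np.cos(yaw),np.sin(yaw)],[-np.sin(yaw),np.cos(yaw)]])
for n,p,z in [("jar",(299,365),.124),("post",(288,228),.098),("roundhead",(165,358),.044),("barhead",(161,409),.044),("roundtip",(190,357),.034),("jawtip",(208,283),.034)]:
    P=f(*p,z); print(n,P.round(3),"board",(B@(P[:2]-c)).round(4))
for q in((-.08,-.12),(-.09,-.125)): print("place",q,c+B.T@q)
s=get_state(); T=R.from_rotvec(s['tool_rot']).as_matrix(); print(T.round(3))
zt=np.array([-np.sin(yaw),np.cos(yaw),0])
for sg in(1,-1):
    D=np.column_stack([[0,0,-1],np.cross(sg*zt,[0,0,-1]),sg*zt]); print(sg,np.degrees(R.from_matrix(T.T@D).as_rotvec()),D.round(3).tolist())
```

```text
-6.167683135047802 0.3205724160586902
-6.397146841299629 0.3202012691561299
ctr [ 0.51620056 -0.09318567  0.031     ]
jar [ 0.461 -0.099  0.124] board [-0.0545 -0.0119]
post [ 0.546 -0.096  0.098] board [0.0301 0.    ]
roundhead [ 0.473 -0.019  0.044] board [-0.051   0.0692]
barhead [ 0.441 -0.016  0.044] board [-0.0835  0.0688]
roundtip [ 0.474 -0.035  0.034] board [-0.0481  0.0536]
jawtip [ 0.522 -0.047  0.034] board [0.0008 0.0463]
place (-0.08, -0.12) [ 0.42354961 -0.20371079]
place (-0.09, -0.125) [ 0.41306252 -0.20758648]
[[-0.001 -0.905  0.426]
 [-0.002  0.426  0.905]
 [-1.    -0.    -0.002]]
1 [-1.89147474e+01 -1.00185715e-01 -1.14059190e-02] [[0.0, -0.994, 0.109], [0.0, 0.109, 0.994], [-1.0, 0.0, 0.0]]
-1 [ 1.61085192e+02 -1.61809067e-02  1.42127583e-01] [[0.0, 0.994, -0.109], [0.0, -0.109, -0.994], [-1.0, 0.0, -0.0]]
```

Request:
{"api": "play_rows", "payload": {
  "targets": [
    {"claw":0,"linear":[-0.3,0,0],"rotation":[-0.07,0,0]},
    {"claw":0,"linear":[-0.3,0,0],"rotation":[-0.07,0,0]},
    {"claw":0,"linear":[0,0,0],"rotation":[-0.07,0,0]},
    {"claw":0,"linear":[0,-0.73,-0.96],"rotation":[0,0,0]},
    {"claw":0,"linear":[0,-0.73,-0.96],"rotation":[0,0,0]},
    {"claw":0,"linear":[0,-0.73,-0.96],"rotation":[0,0,0]},
    {"claw":0,"linear":[0,-0.73,-0.96],"rotation":[0,0,0]},
    {"claw":0,"linear":[0,-0.73,-0.96],"rotation":[0,0,0]},
    {"claw":0,"linear":[0,-0.73,-0.96],"rotation":[0,0,0]},
    {"claw":0,"linear":[0,-0.73,-0.96],"rotation":[0,0,0]}
  ]
}}

```text
time: 0.93
position: [0.3831, 0.4069, 0.2296]
tool_rot: [-1.155, 1.258, 1.157]
ft_force: [0.8, -0.4, 0.4]
grip_width: 1.004
```

Request:
{"api": "play_rows", "payload": {
  "targets": [
    {"claw":0,"linear":[0,-0.6,-1],"rotation":[0,0,0]},
    {"claw":0,"linear":[0,-0.6,-1],"rotation":[0,0,0]},
    {"claw":0,"linear":[0,-0.6,-1],"rotation":[0,0,0]},
    {"claw":0,"linear":[0,-0.6,-1],"rotation":[0,0,0]},
    {"claw":0,"linear":[0,-0.5,-1],"rotation":[0,0,0]},
    {"claw":0,"linear":[0,-0.3,-1],"rotation":[0,0,0]},
    {"claw":0,"linear":[0,-0.1,-1],"rotation":[0,0,0]},
    {"claw":0,"linear":[0,0,-1],"rotation":[0,0,0]},
    {"claw":0,"linear":[0,0,-1],"rotation":[0,0,0]},
    {"claw":0,"linear":[0,0,-1],"rotation":[0,0,0]}
  ]
}}

```text
time: 1.77
position: [0.4495, 0.1338, 0.2267]
tool_rot: [-1.152, 1.268, 1.154]
ft_force: [0.5, -0.4, -0.0]
grip_width: 0.998
```

```bash
cat >> h.py <<'E'
YAW=np.radians(-6.3); ORG=np.array([.5162,-.0932])
ZT=np.array([-np.sin(YAW),np.cos(YAW),0]); D=np.column_stack([[0,0,-1],np.cross(ZT,[0,0,-1]),ZT])
def todo(P):
    s=get_state(); T=R.from_rotvec(s['tool_rot']).as_matrix()
    print("t",s['time'],"pos",s['position'].round(4),"board",((np.array([[np.cos(YAW),np.sin(YAW)],[-np.sin(YAW),np.cos(YAW)]]))@(s['position'][:2]-ORG)).round(4))
    print("rot frac",(R.from_matrix(T.T@D).as_rotvec()/(np.pi/2)).round(3),"lin units",(T.T@(np.array(P)-s['position'])/.025).round(2),"lin in D",(D.T@(np.array(P)-s['position'])/.025).round(2))
def bw(x,y,z): return [*(ORG+np.array([[np.cos(YAW),-np.sin(YAW)],[np.sin(YAW),np.cos(YAW)]])@[x,y]),z]
E
python3 -c "
from h import *
todo([.461,-.099,.2])"
```

```text
t 1.7667 pos [0.4495 0.1338 0.2267] board [-0.0912  0.2183]
rot frac [ 0.018 -0.009 -0.009] lin units [ 1.18 -1.23 -9.23] lin in D [ 1.07 -1.48 -9.2 ]
```

Request:
{"api": "play_rows", "payload": {
  "targets": [
    {"claw":0,"linear":[0,-0.2,-1],"rotation":[0.018,-0.009,-0.009]},
    {"claw":0,"linear":[0,-0.2,-1],"rotation":[0,0,0]},
    {"claw":0,"linear":[0,-0.2,-1],"rotation":[0,0,0]},
    {"claw":0,"linear":[0.1,-0.2,-1],"rotation":[0,0,0]},
    {"claw":0,"linear":[0.1,-0.2,-1],"rotation":[0,0,0]},
    {"claw":0,"linear":[0.2,-0.2,-1],"rotation":[0,0,0]},
    {"claw":0,"linear":[0.2,-0.2,-1],"rotation":[0,0,0]},
    {"claw":0,"linear":[0.2,-0.1,-1],"rotation":[0,0,0]},
    {"claw":0,"linear":[0.2,0,-0.8],"rotation":[0,0,0]},
    {"claw":0,"linear":[0,0,0],"rotation":[0,0,0]}
  ]
}}

```text
time: 2.6
position: [0.4586, -0.1063, 0.1987]
tool_rot: [-1.121, 1.265, 1.123]
ft_force: [-0.5, -0.3, 0.6]
grip_width: 1.005
```

```bash
python3 -c "
from h import *
todo([.461,-.099,.2])
cv2.imwrite('pics/w1.png',get_image('wrist'))
C=cam('wrist')
print(proj(C,[.461,-.099,.124]), proj(C,bw(.03,0,.098)),proj(C,bw(0,.0485,.034)))
"
```

```text
t 2.6 pos [ 0.4586 -0.1063  0.1987] board [-0.0559 -0.0194]
rot frac [-0.005 -0.    -0.002] lin units [-0.05 -0.06  0.3 ] lin in D [-0.05 -0.07  0.3 ]
[327.17594935 210.09893295] [339.30657113 287.42222531] [379.50683293 232.90626313]
```

View pics/w1.png

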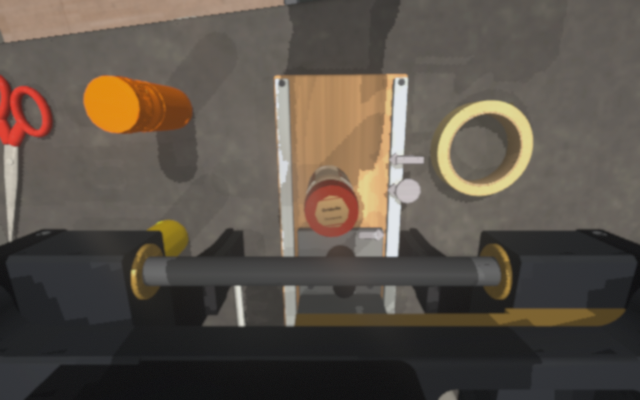

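Wrist view: cap at (332,210), 5 px from the prediction; round head (406,190), bar head (407,160), jaw pointer (378,236). The jar position agrees, so I descend.

Request:
{"api": "play_rows", "payload": {
  "targets": [
    {"claw":0,"linear":[0.5,0,0.35],"rotation":[0,0,0]},
    {"claw":0,"linear":[0.9,0,0],"rotation":[0,0,0]},
    {"claw":0,"linear":[0.9,0,0],"rotation":[0,0,0]},
    {"claw":0,"linear":[0.9,0,0],"rotation":[0,0,0]},
    {"claw":0,"linear":[0.9,0,0],"rotation":[0,0,0]},
    {"claw":0,"linear":[0.5,0,0],"rotation":[0,0,0]},
    {"claw":0,"linear":[0,0,0],"rotation":[0,0,0]}
  ]
}}

```text
time: 3.23
position: [0.4624, -0.0865, 0.0811]
tool_rot: [-1.125, 1.253, 1.13]
ft_force: [-0.2, 0.7, 0.4]
grip_width: 0.997
```

```bash
python3 -c "
from h import *
todo([.461,-.096,.077])
"
```

```text
t 3.2333 pos [ 0.4624 -0.0865  0.0811] board [-0.0542  0.0007]
rot frac [0.    0.004 0.001] lin units [ 0.16  0.02 -0.38] lin in D [ 0.16  0.02 -0.38]
```

Request:
{"api": "play_rows", "payload": {
  "targets": [
    {"claw":0,"linear":[0.1,0,-0.38],"rotation":[0,0,0]},
    {"claw":0,"linear":[0,0,0],"rotation":[0,0,0]},
    {"claw":0.35,"linear":[0,0,0],"rotation":[0,0,0]},
    {"claw":0.7,"linear":[0,0,0],"rotation":[0,0,0]},
    {"claw":0.7,"linear":[0,0,0],"rotation":[0,0,0]},
    {"claw":0.7,"linear":[0,0,0],"rotation":[0,0,0]},
    {"claw":0.7,"linear":[0,0,0],"rotation":[0,0,0]},
    {"claw":0.7,"linear":[0,0,0],"rotation":[0,0,0]}
  ],
  "newtons": 20
}}

```text
time: 3.9
position: [0.4647, -0.0946, 0.0827]
tool_rot: [-1.129, 1.245, 1.128]
ft_force: [0.7, -0.8, -0.7]
grip_width: 0.635
```

Request:
{"api": "play_rows", "payload": {
  "targets": [
    {"claw":0.7,"linear":[0.1,0.1,0],"rotation":[0,0,0]},
    {"claw":0.7,"linear":[0,0,0],"rotation":[0,0,0]},
    {"claw":0.7,"linear":[0,0,0],"rotation":[0,0,0]},
    {"claw":0.7,"linear":[0,0,0],"rotation":[0,0,0]},
    {"claw":0.7,"linear":[0,0,0],"rotation":[0,0,0]}
  ]
}}

```text
time: 4.32
position: [0.4624, -0.0946, 0.0804]
tool_rot: [-1.13, 1.245, 1.127]
ft_force: [0.9, -0.3, 0.7]
grip_width: 0.501
```

```bash
python3 -c "
from h import *
todo([.461,-.096,.077])
"
```

```text
t 4.3167 pos [ 0.4624 -0.0946  0.0804] board [-0.0533 -0.0073]
rot frac [0.003 0.005 0.006] lin units [ 0.13  0.05 -0.06] lin in D [ 0.13  0.05 -0.06]
```

Request:
{"api": "play_rows", "payload": {
  "targets": [
    {"claw":0.7,"linear":[-0.4,0,0],"rotation":[0,0,0]},
    {"claw":0.7,"linear":[-0.6,0,0],"rotation":[0,0,0]},
    {"claw":0.7,"linear":[-0.7,0,0],"rotation":[0,0,0]},
    {"claw":0.7,"linear":[-0.7,0,0],"rotation":[0,0,0]},
    {"claw":0.7,"linear":[-0.3,0.1,-0.4],"rotation":[0,0,0]},
    {"claw":0.7,"linear":[0,0.2,-0.6],"rotation":[0,0,0]},
    {"claw":0.7,"linear":[0,0.2,-0.8],"rotation":[0,0,0]},
    {"claw":0.7,"linear":[0,0.2,-0.8],"rotation":[0,0,0]},
    {"claw":0.7,"linear":[0,0.2,-0.7],"rotation":[0,0,0]},
    {"claw":0.7,"linear":[0,0,0],"rotation":[0,0,0]}
  ],
  "newtons": 25
}}

```text
time: 5.15
position: [0.4258, -0.1798, 0.1521]
tool_rot: [-1.131, 1.247, 1.132]
ft_force: [0.2, -0.3, -1.6]
grip_width: 0.501
```

```bash
python3 -c "
from h import *
todo(bw(-.085,-.12,.066))
print(get_state()['ft_force'])
im=get_image('side'); cv2.imwrite('pics/s1.png',cv2.resize(im[100:300,180:500],None,fx=2,fy=2))
"
```

```text
t 5.15 pos [ 0.4258 -0.1798  0.1521] board [-0.0804 -0.096 ]
rot frac [0.004 0.004 0.003] lin units [ 3.44  0.21 -0.98] lin in D [ 3.44  0.19 -0.96]
[ 0.18212847 -0.3397199  -1.61547055]
```

View pics/s1.png

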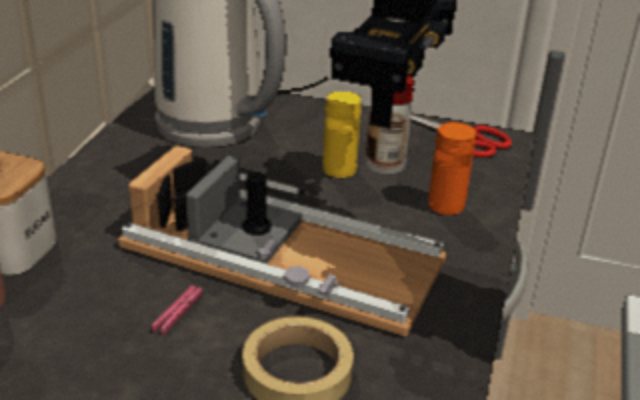

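The side view shows the jar held upright above the worktop, between the yellow and orange jars, with the jaw still shut. I lower it next.

Request:
{"api": "play_rows", "payload": {
  "targets": [
    {"claw":0.7,"linear":[0,0.2,-0.6],"rotation":[0,0,0]},
    {"claw":0.7,"linear":[0.3,0,-0.2],"rotation":[0,0,0]},
    {"claw":0.7,"linear":[0.7,0,0],"rotation":[0,0,0]},
    {"claw":0.7,"linear":[0.7,0,0],"rotation":[0,0,0]},
    {"claw":0.7,"linear":[0.6,0,0],"rotation":[0,0,0]},
    {"claw":0.7,"linear":[0.4,0,0],"rotation":[0,0,0]},
    {"claw":0.7,"linear":[0.2,0,0],"rotation":[0,0,0]},
    {"claw":0.7,"linear":[0,0,0],"rotation":[0,0,0]}
  ]
}}

```text
time: 5.87
position: [0.4215, -0.1926, 0.0744]
tool_rot: [-1.131, 1.241, 1.137]
ft_force: [-0.5, -0.3, -1.2]
grip_width: 0.503
```

```bash
python3 -c "
from h import *
todo(bw(-.085,-.12,.0624))
print(get_state()['ft_force'])
"
```

```text
t 5.8667 pos [ 0.4215 -0.1926  0.0744] board [-0.0832 -0.1092]
rot frac [0.007 0.008 0.004] lin units [ 0.47  0.08 -0.44] lin in D [ 0.48  0.07 -0.43]
[-0.45497834 -0.29941036 -1.18273253]
```

Request:
{"api": "play_rows", "payload": {
  "targets": [
    {"claw":0.7,"linear":[0,0,-0.5],"rotation":[0,0.008,0.004]},
    {"claw":0.7,"linear":[0.15,0,0],"rotation":[0,0,0]},
    {"claw":0.7,"linear":[0.15,0,0],"rotation":[0,0,0]},
    {"claw":0.7,"linear":[0.12,0,0],"rotation":[0,0,0]},
    {"claw":0.7,"linear":[0.1,0,0],"rotation":[0,0,0]},
    {"claw":0.7,"linear":[0.0,0,0],"rotation":[0,0,0]}
  ]
}}

```text
time: 6.37
position: [0.4228, -0.2068, 0.0623]
tool_rot: [-1.141, 1.253, 1.133]
ft_force: [0.6, -0.2, -1.5]
grip_width: 0.503
```

```bash
python3 -c "
from h import *
todo(bw(-.085,-.12,.0624))
print(get_state()['ft_force'])
"
```

```text
t 6.3667 pos [ 0.4228 -0.2068  0.0623] board [-0.0803 -0.1232]
rot frac [ 0.008 -0.002  0.002] lin units [-0.    0.19  0.13] lin in D [-0.    0.19  0.13]
[ 0.59351124 -0.17245528 -1.50340601]
```

Request:
{"api": "play_rows", "payload": {
  "targets": [
    {"claw":0.7,"linear":[0.08,0,0],"rotation":[0,0,0]},
    {"claw":0.7,"linear":[0.08,0,0],"rotation":[0,0,0]},
    {"claw":0.7,"linear":[0,0,0],"rotation":[0,0,0]}
  ]
}}

```text
time: 6.62
position: [0.4257, -0.2081, 0.0628]
tool_rot: [-1.143, 1.249, 1.129]
ft_force: [0.5, 1.2, -2.1]
grip_width: 0.497
```

Request:
{"api": "play_rows", "payload": {
  "targets": [
    {"claw":0.7,"linear":[0.12,0,0],"rotation":[0,0,0]},
    {"claw":0.7,"linear":[0.1,0,0],"rotation":[0,0,0]},
    {"claw":0.7,"linear":[0.05,0,0],"rotation":[0,0,0]}
  ]
}}

```text
time: 6.87
position: [0.4299, -0.2092, 0.0622]
tool_rot: [-1.145, 1.243, 1.125]
ft_force: [-2.1, 0.8, 5.8]
grip_width: 0.497
```

Contact (+5.8 N), so I release.

Request:
{"api": "play_rows", "payload": {
  "targets": [
    {"claw":0.4,"linear":[0,0,0],"rotation":[0,0,0]},
    {"claw":0.2,"linear":[0,0,0],"rotation":[0,0,0]},
    {"claw":0,"linear":[0,0,0],"rotation":[0,0,0]},
    {"claw":0,"linear":[0,0,0],"rotation":[0,0,0]},
    {"claw":0,"linear":[0,0,0],"rotation":[0,0,0]},
    {"claw":0,"linear":[-0.3,0,0],"rotation":[0,0,0]},
    {"claw":0,"linear":[-0.6,0,0],"rotation":[0,0,0]},
    {"claw":0,"linear":[-0.8,0,0],"rotation":[0,0,0]},
    {"claw":0,"linear":[-0.8,0,0],"rotation":[0,0,0]},
    {"claw":0,"linear":[-0.8,0,0],"rotation":[0,0,0]}
  ]
}}

```text
time: 7.7
position: [0.4242, -0.2075, 0.1435]
tool_rot: [-1.139, 1.251, 1.133]
ft_force: [-0.6, 0.8, 0.7]
grip_width: 0.992
```

```bash
python3 -c "
from h import *
todo(bw(.03,0,.14))
im=get_image('side'); cv2.imwrite('pics/s2.png',cv2.resize(im[100:300,180:500],None,fx=2,fy=2))
"
```

```text
t 7.7 pos [ 0.4242 -0.2075  0.1435] board [-0.0789 -0.1237]
rot frac [ 0.007 -0.     0.003] lin units [ 0.16 -4.41  4.9 ] lin in D [ 0.14 -4.36  4.95]
```

View pics/s2.png

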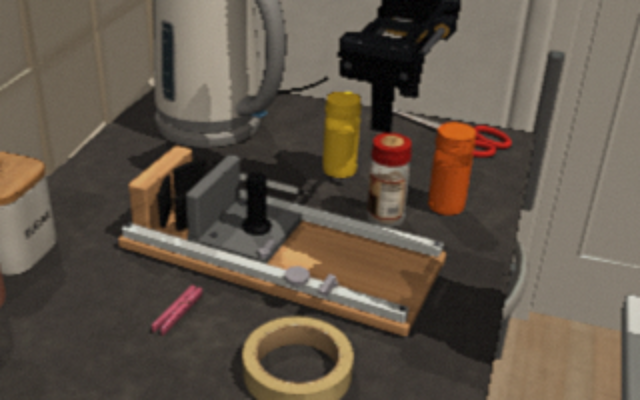

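The jar stands upright beside the board at crop (390,180). Now I move over the post.

Request:
{"api": "play_rows", "payload": {
  "targets": [
    {"claw":0,"linear":[-0.1,-0.5,0.5],"rotation":[0.007,0,0.003]},
    {"claw":0,"linear":[0,-0.9,0.9],"rotation":[0,0,0]},
    {"claw":0,"linear":[0,-0.9,1],"rotation":[0,0,0]},
    {"claw":0,"linear":[0,-0.8,1],"rotation":[0,0,0]},
    {"claw":0,"linear":[0,-0.8,1],"rotation":[0,0,0]},
    {"claw":0,"linear":[0,-0.4,0.6],"rotation":[0,0,0]},
    {"claw":0,"linear":[0,0,0],"rotation":[0,0,0]}
  ]
}}

```text
time: 8.33
position: [0.554, -0.0942, 0.1577]
tool_rot: [-1.13, 1.249, 1.11]
ft_force: [-0.7, -0.6, -0.7]
grip_width: 0.998
```

```bash
python3 -c "
from h import *
todo(bw(.03,0,.055))
im=get_image('wrist'); C=cam('wrist')
for P in ([.03,0,.098],[0,.0485,.034],[-.05,.0535,.034],[-.0505,.0692,.044]): print(proj(C,bw(*P)).round(0))
cv2.imwrite('pics/w2.png',cv2.resize(im[40:360,170:490],None,fx=1.8,fy=1.8))
"
```

```text
t 8.3333 pos [ 0.554  -0.0942  0.1577] board [0.0377 0.0031]
rot frac [-0.005  0.001  0.011] lin units [ 4.1   0.38 -0.14] lin in D [ 4.11  0.31 -0.13]
[318. 204.]
[372. 152.]
[379.  94.]
[400.  93.]
```

View pics/w2.png

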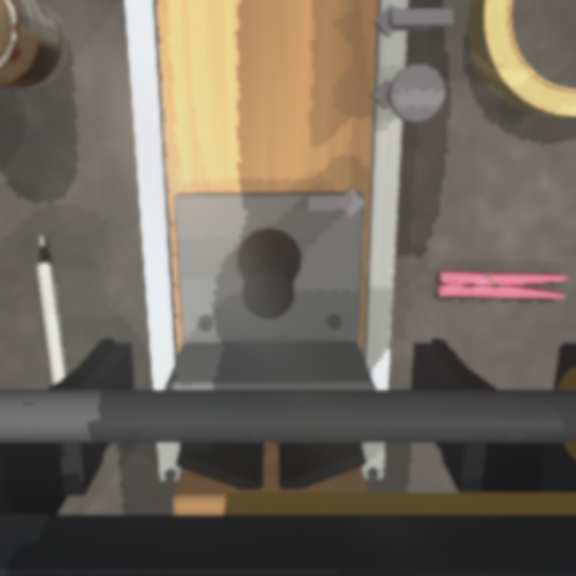

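The wrist view agrees with the predictions: post top at full-image (319,202), jaw pointer tip (372,153), round tip (379,93), round head (401,92), bar tip (379,51).

Request:
{"api": "play_rows", "payload": {
  "targets": [
    {"claw":0,"linear":[0.4,0.3,-0.1],"rotation":[0,0,0.011]},
    {"claw":0,"linear":[0.8,0,0],"rotation":[0,0,0]},
    {"claw":0,"linear":[0.9,0,0],"rotation":[0,0,0]},
    {"claw":0,"linear":[0.9,0,0],"rotation":[0,0,0]},
    {"claw":0,"linear":[0.6,0,0],"rotation":[0,0,0]},
    {"claw":0,"linear":[0.2,0,0],"rotation":[0,0,0]},
    {"claw":0,"linear":[0,0,0],"rotation":[0,0,0]}
  ]
}}

```text
time: 8.97
position: [0.5333, -0.1103, 0.0572]
tool_rot: [-1.107, 1.279, 1.116]
ft_force: [-0.5, 0.8, -0.6]
grip_width: 0.995
```

```bash
python3 -c "
from h import *
todo(bw(.03,0,.055)); print(get_state()['ft_force'])
s=dict(position=np.array([0.554,-0.0942,0.1577]),tool_rot=np.array([-1.13,1.249,1.11]))
C=cam('wrist',s)
q=[]
for n,p in (('jaw',(363,203)),('round',(376,95)),('bar',(377,20))):
  P=ray(C,(170+p[0]/1.8,40+p[1]/1.8),.034)[:2]-ORG
  print(n,P[0]*np.cos(YAW)+P[1]*np.sin(YAW),-P[0]*np.sin(YAW)+P[1]*np.cos(YAW))
"
```

```text
t 8.9667 pos [ 0.5333 -0.1103  0.0572] board [ 0.0189 -0.0152]
rot frac [-0.015 -0.002 -0.006] lin units [ 0.08 -0.43  0.62] lin in D [ 0.09 -0.45  0.61]
[-0.51374705  0.8459828  -0.58301881]
jaw 0.0017799661511743335 0.05044518162000747
round -0.04998263661110611 0.054784110252630816
bar -0.08299417161134022 0.05381639492958937
```

Request:
{"api": "play_rows", "payload": {
  "targets": [
    {"claw":0,"linear":[0,-0.45,0.55],"rotation":[-0.015,0,-0.006]},
    {"claw":0,"linear":[0,0,0],"rotation":[0,0,0]},
    {"claw":0,"linear":[0,0,0],"rotation":[0,0,0]}
  ]
}}

```text
time: 9.22
position: [0.5455, -0.1008, 0.0583]
tool_rot: [-1.127, 1.264, 1.124]
ft_force: [-0.2, -0.1, 0.7]
grip_width: 1.002
```

```bash
python3 -c "
from h import *
todo(bw(.03,0,.055))"
```

```text
t 9.2167 pos [ 0.5455 -0.1008  0.0583] board [ 0.03   -0.0043]
rot frac [-0.002 -0.002 -0.   ] lin units [0.13 0.   0.17] lin in D [ 0.13 -0.    0.17]
```

Request:
{"api": "play_rows", "payload": {
  "targets": [
    {"claw":0.5,"linear":[0,0,0.17],"rotation":[0,0,0]},
    {"claw":1,"linear":[0,0,0],"rotation":[0,0,0]},
    {"claw":1,"linear":[0,0,0],"rotation":[0,0,0]},
    {"claw":1,"linear":[0,0,0],"rotation":[0,0,0]},
    {"claw":1,"linear":[0,0,0],"rotation":[0,0,0]},
    {"claw":1,"linear":[0,0,0],"rotation":[0,0,0]},
    {"claw":1,"linear":[0,0,0],"rotation":[0,0,0]},
    {"claw":1,"linear":[0,0,0],"rotation":[0,0,0]},
    {"claw":1,"linear":[0,0,0],"rotation":[0,0,0]},
    {"claw":1,"linear":[0,0,0],"rotation":[0,0,0]}
  ],
  "newtons": 50
}}

```text
time: 10.05
position: [0.5482, -0.0961, 0.0616]
tool_rot: [-1.13, 1.259, 1.121]
ft_force: [-0.0, 1.3, 0.7]
grip_width: 0.323
```

```bash
python3 -c "
from h import *
todo(bw(-.02,0,.057)); print(get_state()['ft_force'])"
```

```text
t 10.05 pos [ 0.5482 -0.0961  0.0616] board [0.0321 0.0006]
rot frac [-0.002 -0.002  0.003] lin units [ 0.17  2.08 -0.03] lin in D [ 0.18  2.08 -0.02]
[-0.03735168  1.33914834  0.7294128 ]
```

Request:
{"api": "play_rows", "payload": {
  "targets": [
    {"claw":1,"linear":[0.1,0.08,0],"rotation":[0,0,0]},
    {"claw":1,"linear":[0,0,0],"rotation":[0,0,0]},
    {"claw":1,"linear":[0,0,0],"rotation":[0,0,0]},
    {"claw":1,"linear":[0,0,0],"rotation":[0,0,0]},
    {"claw":1,"linear":[0,0,0],"rotation":[0,0,0]}
  ]
}}

```text
time: 10.47
position: [0.5474, -0.095, 0.0598]
tool_rot: [-1.13, 1.256, 1.12]
ft_force: [-0.3, 0.2, 1.5]
grip_width: 0.234
```

```bash
python3 -c "
from h import *
todo(bw(-.02,0,.057)); print(get_state()['ft_force'])"
```

```text
t 10.4667 pos [ 0.5474 -0.095   0.0598] board [0.0312 0.0016]
rot frac [-0.002 -0.     0.005] lin units [ 0.1   2.05 -0.07] lin in D [ 0.11  2.05 -0.07]
[-0.30344554  0.18030738  1.49102901]
```

Request:
{"api": "play_rows", "payload": {
  "targets": [
    {"claw":1,"linear":[0,0.3,0],"rotation":[0,0,0]},
    {"claw":1,"linear":[0,0.4,0],"rotation":[0,0,0]},
    {"claw":1,"linear":[0,0.4,0],"rotation":[0,0,0]},
    {"claw":1,"linear":[0,0.4,0],"rotation":[0,0,0]},
    {"claw":1,"linear":[0,0.3,0],"rotation":[0,0,0]},
    {"claw":1,"linear":[0,0.15,0],"rotation":[0,0,0]},
    {"claw":1,"linear":[0,0.1,0],"rotation":[0,0,0]}
  ]
}}

```text
time: 11.05
position: [0.5082, -0.0907, 0.0599]
tool_rot: [-1.149, 1.235, 1.094]
ft_force: [7.6, -1.2, -6.5]
grip_width: 0.238
```

```bash
python3 -c "
from h import *
todo(bw(-.019,0,.0598)); print(get_state()['ft_force'],get_state()['grip_width'])"
```

```text
t 11.05 pos [ 0.5082 -0.0907  0.0599] board [-0.0083  0.0016]
rot frac [-0.002 -0.003  0.026] lin units [-0.01  0.43 -0.06] lin in D [ 0.    0.43 -0.06]
[ 7.56340851 -1.21433152 -6.53262831] 0.2384507111327578
```

Request:
{"api": "play_rows", "payload": {
  "targets": [
    {"claw":1,"linear":[0,0.2,0],"rotation":[0,0,0.01]},
    {"claw":1,"linear":[0,0.2,0],"rotation":[0,0,0.01]},
    {"claw":1,"linear":[0,0.1,0],"rotation":[0,0,0]},
    {"claw":1,"linear":[0,0.03,0],"rotation":[0,0,0]}
  ]
}}

```text
time: 11.38
position: [0.5027, -0.0902, 0.0599]
tool_rot: [-1.144, 1.244, 1.101]
ft_force: [6.5, -0.7, -5.2]
grip_width: 0.238
```

```bash
python3 -c "
from h import *
todo(bw(-.019,0,.0598)); print(get_state()['ft_force'],get_state()['grip_width'])
C=cam('wrist');im=get_image('wrist')
for P in ([-.05,.0485,.034],[-.05,.0538,.034]): print(proj(C,bw(*P)).round(0))
u,v=proj(C,bw(-.05,.052,.034)).astype(int)
u0,v0=u-70,max(v-60,0); print(u0,v0)
cv2.imwrite('pics/w3.png',cv2.resize(im[v0:v0+120,u0:u0+140],None,fx=5,fy=5,interpolation=cv2.INTER_CUBIC))"
```

```text
t 11.3833 pos [ 0.5027 -0.0902  0.0599] board [-0.0138  0.0015]
rot frac [-0.002 -0.003  0.019] lin units [-0.    0.21 -0.06] lin in D [ 0.    0.21 -0.06]
[ 6.51350572 -0.73602062 -5.22561247] 0.2384582259410661
[398. 173.]
[406. 173.]
333 113
```

View pics/w3.png

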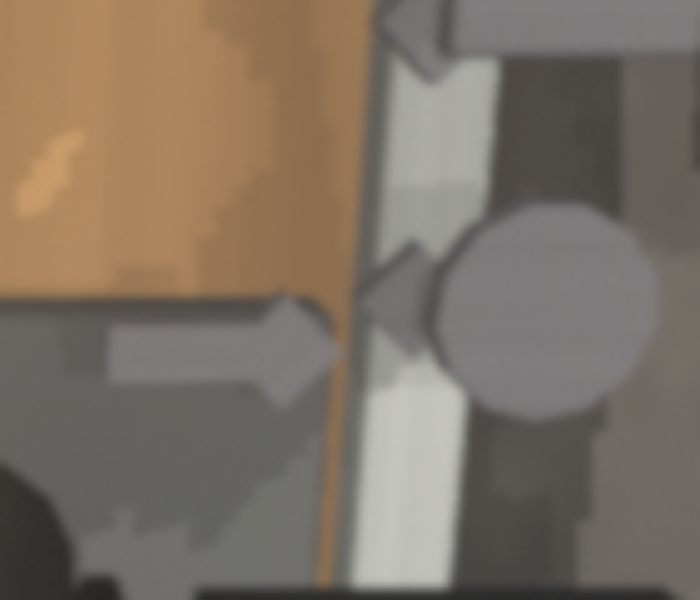

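The jaw tip is at crop (341,350) and the round tip at (360,300). The jaw has about 10 px to go.

```bash
python3 -c "
from h import *
C=cam('wrist')
def bx(a,b): 
  P=ray(C,(333+a/5,113+b/5),.034)[:2]-ORG; return (P[0]*np.cos(YAW)+P[1]*np.sin(YAW)).round(4)
print(bx(341,350),bx(360,300))"
```

```text
-0.0438 -0.05
```

Request:
{"api": "play_rows", "payload": {
  "targets": [
    {"claw":1,"linear":[0,0.2,0],"rotation":[0,0,0]},
    {"claw":1,"linear":[0,0.15,0],"rotation":[0,0,0]}
  ]
}}

```text
time: 11.6
position: [0.4989, -0.0898, 0.0599]
tool_rot: [-1.151, 1.237, 1.092]
ft_force: [8.2, -1.1, -6.7]
grip_width: 0.234
```

```bash
python3 -c "
from h import *
todo(bw(-.020,0,.0598)); print(get_state()['ft_force'],get_state()['qd'].round(3))"
```

```text
t 11.6 pos [ 0.4989 -0.0898  0.0599] board [-0.0176  0.0015]
rot frac [-0.002 -0.004  0.027] lin units [-0.    0.1  -0.06] lin in D [ 0.    0.1  -0.06]
[ 8.16235034 -1.14653321 -6.71049963] [-0.024 -0.09   0.002  0.092  0.058 -0.085 -0.047]
```

Request:
{"api": "play_rows", "payload": {
  "targets": [
    {"claw":1,"linear":[0,0.15,0],"rotation":[0,0,0]}
  ]
}}

```text
time: 11.68
position: [0.4973, -0.0896, 0.0599]
tool_rot: [-1.154, 1.233, 1.087]
ft_force: [8.2, -2.1, -6.5]
grip_width: 0.241
```

```bash
python3 -c "
from h import *
todo(bw(-.020,0,.0598))
[get_image('top') for _ in range(3)]
todo(bw(-.020,0,.0598)); print(get_state()['ft_force'],get_state()['qd'].round(3))"
```

```text
t 11.6833 pos [ 0.4973 -0.0896  0.0599] board [-0.0192  0.0015]
rot frac [-0.002 -0.004  0.03 ] lin units [ 0.    0.03 -0.06] lin in D [ 0.    0.03 -0.06]
t 11.8333 pos [ 0.4968 -0.0896  0.0599] board [-0.0197  0.0015]
rot frac [-0.002 -0.004  0.029] lin units [ 0.    0.01 -0.06] lin in D [ 0.    0.01 -0.06]
[ 7.55434948 -1.39051574 -5.57448816] [ 0.     0.003 -0.001 -0.005 -0.001  0.005  0.001]
```

```bash
python3 -c "
from h import *
im=get_image('wrist'); print(get_state()['position'],get_state()['tool_rot'])
cv2.imwrite('pics/w4.png',cv2.resize(im[113:233,333:473],None,fx=5,fy=5,interpolation=cv2.INTER_CUBIC))"
```

```text
[ 0.49682914 -0.08952406  0.05985621] [-1.15361863  1.23367421  1.08818256]
```

View pics/w4.png

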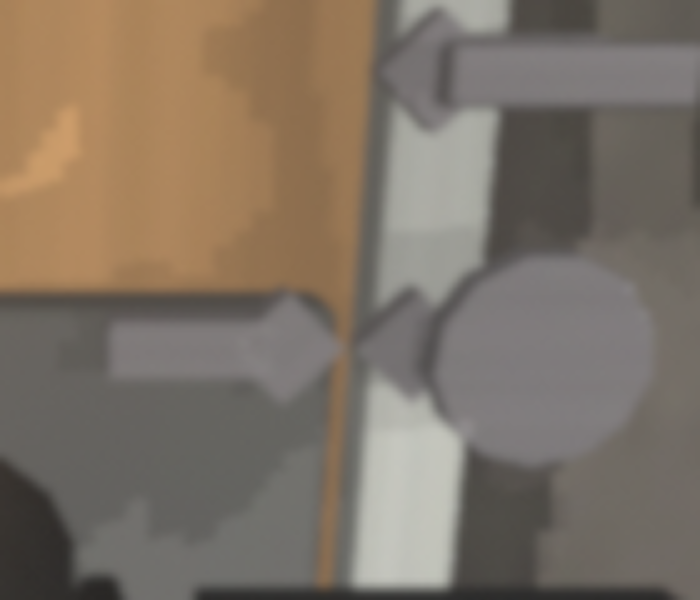

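The jaw tip at (343,348) and the round tip at (356,347) are level to within about 0.2 mm. I do a final scene check and then hand in.

```bash
python3 -c "
from h import *
im=get_image('side'); cv2.imwrite('pics/s3.png',cv2.resize(im[100:300,180:500],None,fx=2,fy=2))
todo(bw(-.020,0,.0598)); print(get_state()['ft_force'],get_state()['grip_width'])"
```

```text
t 11.9333 pos [ 0.4969 -0.0896  0.0599] board [-0.0196  0.0015]
rot frac [-0.002 -0.004  0.029] lin units [ 0.    0.02 -0.06] lin in D [ 0.    0.02 -0.06]
[ 7.84211346 -0.20398755 -5.10622849] 0.2416321533946395
```

View pics/s3.png

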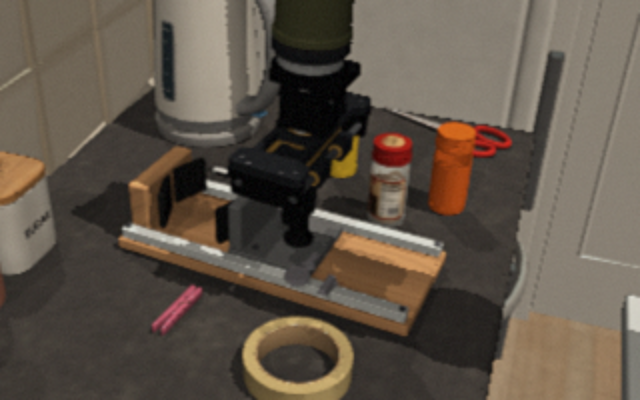

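The jar stands upright at (390,180), the tape and peg are unmoved, and the jaw is held open.

```bash
python3 -c "
from bench import *
print(close_job())"
```

```text
the job is handed in; nothing more can be done
None
```

The spice jar is off the board and standing upright on the worktop to the board's right. The jaw is pulled about 50 mm towards you, and I handed the job in with the gripper still holding its post at about 50 N grip.

**Last checks:**
- **Alignment:** in the last close wrist picture, the jaw's pointer and the round-headed marker's pointer are level to within about 0.2 mm.
- **Holding:** the arm was steady against a spring pull of about 7.8 N. I expected about 8 N.
- **Surroundings:** the last side picture shows the jar upright, and the tape and peg where they were. The pen was not visible in that picture. I last saw it lying in place in the wrist picture just before the grasp, and nothing went near it.
- **Time and forces:** the job took 11.9 s. The largest force I read was about 11 N.

**Small disagreements:** the tool ended about 2.6° off vertical under the load. Putting the jar down took a few small creeping steps, and it touched with about 6 N.

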